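# Load the die head into a ratchet pipe threader

### The arm

A 7-joint arm with a two-finger parallel gripper is mounted at the origin on the work surface. World frame = base frame: x ahead of the robot, y to its left, z up, the work surface at z = 0. Lengths are in m, angles in degrees, forces in N, time in s.
With the tool pointing down it reaches from about 0.425 to 0.875 m from the base axis. Payload 4.7 kg.
Tool frame: the origin (TCP) lies between the finger pads; the fingertips stand 22 mm ahead of it and the grasp point (between the pads) lies 3 mm ahead of it (env.tip_reach is the distance from the TCP to the fingertips, in m); z points along the fingers, y is the line along which they close (so a half turn about z gives the same grasp; the last joint's range is limited). The gripper opens to 87 mm and grips with 3 to 60 N. Pads are 19 mm wide; open, the fingers measure 117 mm over their backs; the gripper's body (75 mm by 190 mm) begins 51 mm behind the grasp point.
Start: joints at [76.496, 18.392, -4.016, 83.108, 1.295, 78.541, -3.26], TCP at [0.161, -0.63, 0.245] pointing down, gripper open.
Joint ranges: [-163.93, 163.93], [-17.29, 119.83], [-79.2, 71.16], [3.27, 140.29], [-89.18, 269.18], [5.43, 117.66], [-154.24, 154.24]. Speed limits (degrees/s): [147.25, 147.25, 180, 180, 180, 180, 180].

### API

Orientations are given as [roll, pitch, yaw] about the fixed x, y, z axes, in that order (R = Rz(yaw) Ry(pitch) Rx(roll)).
In Python, from cell import env gives the robot as it stands.
- The arm moves only by the shell command python3 -m creep 'ROWS' [FORCE]. ROWS is JSON, one flat list of numbers, 7 for each row, row after row: the finger opening in mm, from 0 to 87, then the shift along the tool's x, y, z in units of 30 mm (1.0 is 30 mm), then the turn, a rotation vector about the tool's x, y, z in units of 6 degrees (1.0 is 6 degrees). A call has 1 to 12 rows; each row is the pose to reach, as a shift and turn from the pose commanded when the call began, along the tool's axes at that moment; what a row does not reach only later rows make up. A row lasts 1/10 s, in which the tool goes at most 50 mm and 8.59 degrees, less where a joint would pass 70% of its speed; a pose out of reach is approached as far as the arm can. A call with a gripper value outside its range is refused whole. The fingers move at their own pace and stop on an object; FORCE is the grip in N (left out, the last holds). Time passes only in rows, so rows that repeat a pose let the fingers close. It gives the time, the measured TCP pose, the force, the opening and the grip force at its end, in the units of the state.
- env.get_obs(): the state, without advancing time (a new reading comes with each control period).
- env.read_camera(name): name is "side" or "top" or "wrist"; returns a dict with "color" (420x560x3 uint8, red, green, blue), "depth" (420x560 float32, m along the optical axis (not along the pixel's ray), 0 where there is no reading), "fovy" (degrees; the focal length in pixels is half the picture's height over the tangent of half this angle, whatever the lens; pixels are square), "cx", "cy" (the principal point, pixels), "D" ([k1, k2, p1, p2, k3] as OpenCV has them; the pictures are not rectified), "R" (3x3) and "t" (3): a world point X has camera coordinates R X + t. Camera axes: x right, y down, z forward; pixel columns grow to the right and rows downward; lengths in m; the calibration is good to about 2 mm. A picture is of the moment at which its call begins.
- env.sign_off(): hands the job in; it is judged then, once.
The state is a dict: "time_s": time; "qpos": joint angles; "joint_velocities": joint speeds; "effort": joint torques, N m; "tool_pos": TCP position; "tool_rot": TCP orientation; "force": force on the tool from outside, world axes, zero at the start; "wrist_torque": the same for the moment, N m; "grip_width": finger opening in m; "grasp_force": force on a finger pad.
Only numpy, scipy, OpenCV 4.12 (cv2) and the standard library are available. Lean on these libraries where they do the work, as an engineer would, in place of code of your own. Each camera call takes 0.05 s, during which the arm holds its last target. There are 200 camera calls.

### The job

Take the die head with the yellow flange out of the case and load it, hexagonal end down, into the ratchet ring of the pipe threader, feeling for the fit until it has dropped fully home with its flange down on the ring; never force it or knock the threader hard. Then swing the keeper latch fully in over the flange, let go, and leave the other die heads and everything else on the bench where they are.

Things in the scene. Friction and masses are not known exactly. Their poses are not given: they have to be found in the camera images.
- head_yellow: Die head to load: dark steel, YELLOW flange, 0.48-0.72 kg, in one of the case's bays. Bottom up: hex drive end 56 mm across flats, 18 high; round flange 74 dia, 8 thick; hex neck 40 across flats, 34 high (grip across two flats), 60 in all. Origin: centre of underside. z up its axis; x square out of a flat of both hexes (flats every 60 degrees).
- head_blue: Another die head of the same shape with a BLUE flange, in the case; leave it there. Origin: centre of its underside.
- head_white: Another die head of the same shape with a WHITE flange, in the case; leave it there. Origin: centre of its underside.
- case: Black plastic die case, fixed to the bench: three open bays in a row along its x axis, 96 mm apart, walls 22 mm high, floor 6 mm thick; the die heads stand on that floor. Its lid lies open flat on its -y side (16 mm high, out to 152 mm). Origin: on the bench under the middle bay; z up.
- threader: Red ratchet pipe threader, clamped fast. Origin: on the bench straight below the ring's axis; z up. Round housing 108 mm in diameter, 107 to 143 mm above the bench, with the bright steel ratchet ring in it. Tube handle 28 mm thick along +y, 125 mm above the bench. A black pawl knob stands 158 mm above the bench, 78 mm along +y from the axis; leave it.
- bench_vice: Blue bench vice that holds the threader's handle; fixed. Origin: on the bench, 310 mm along the threader's +y; axes as the threader's. 165 mm high, reaching 190 mm to -x, 150 mm to +x and 50 mm either side in y (tommy bar to -70 and +130 mm, low).
- pocket (a point): Centre of the mouth of the ring's hexagonal socket, in the plane of the ring's top face, 144 mm above the bench. Socket open right through, 57.6 mm across flats: 0.8 mm loose all round the drive end, no lead-in bevel. Seated, the flange lies on the ring and the head's underside is 18 mm below this point. Axes as the threader's; they do not turn with the ring.
- ring_face (a point): A point on the ring's top face (flat face 8 mm wide), 33 mm from the axis on the threader's +x side; does not turn with the ring. The ring turns in the housing but drags stiffly (0.6 N m). The angle at which it was left differs each time and is NOT reported: see or feel it. A head more than about 3 degrees off the socket's flats rides on this face, 18 mm too high.
- keeper (a joint): Swing of the keeper latch (rad) about its upright pivot. 0: bar points along the threader's -y (open); positive is anticlockwise from above; at the stop, 1.57, it points along +x at the ring's axis, its tip 30 mm from that axis, over the rim of a seated flange. Range -0.4 to 1.57. It stays where it is left; about 2 N at the pin moves it.
- keeper_pin (a point): Top of the keeper's upright brass thumb pin: 10 mm in diameter, 24 mm high above the bar, 30 mm from the pivot along the bar. This point is 46 mm above the ring's top face.
- keeper_pivot (a point): On the keeper's pivot axis, at the underside of its bar, 10 mm above the ring's top face, 74 mm from the ring's axis on the threader's -x side. Axes as the threader's. Steel bar 14 mm wide, 12 mm thick, reaching 44 mm from the pivot; its underside passes 2 mm over a seated flange, but its side strikes and shoves the rim of one that is not down.
- pipe_wrench: Red pipe wrench, about 260 mm long, lying flat, 24 mm high; bystander.
- oil_can: Green thread-oil can, 64 mm in diameter, 150 mm high, upright; bystander.
- elbow: Steel pipe elbow, about 55 by 55 mm, 40 mm high; bystander.
- coupling: Steel pipe coupling standing on end, 48 mm in diameter, 42 mm high; bystander.
- wire_brush: Brush with a wooden handle, 200 mm long, lying flat; bystander.
Things that resemble listed ones, but are neither listed nor needed, are in the scene too. Leave any purple look-alike of the head_yellow alone.

How it is judged:
By the outcome, as a careful person would: the job done as asked, in the order asked, and still so for the second after the job is handed in, with the robot touching nothing.
It also fails if it takes over 72 s, if anything falls off the work surface, if the arm or the gripper's body presses on something with over 40 N, if the wrist force passes 120 N, or if a joint passes its speed limit or range.

## Working session

There is one attempt and no reset: what is moved stays moved. The work goes in short steps, Python scripts to look and compute and a shell command to move; the robot and the scene stay as the last step left them, time stands still between calls to the robot, and variables do not carry over. Pictures are saved under pics/ and viewed, at most 10 in all, crops included, and the job is handed in when it is done.

```bash
mkdir -p pics; ls; python3 - <<'E'
from cell import env
import cv2,numpy as np
o=env.get_obs();print(o)
for n in ("top","side"):
    c=env.read_camera(n);cv2.imwrite(f"pics/{n}0.png",c["color"][:,:,::-1]);np.savez(f"pics/{n}0.npz",**c)
    print(n,c["fovy"],c["cx"],c["cy"],c["D"],c["R"],c["t"])
E
```

```text
pics
{'time_s': 0.0, 'qpos': array([76.49547193, 18.43855093, -4.01394132, 83.1735416 ,  1.29536913,
       78.53892274, -3.26000507]), 'joint_velocities': array([-0.10703427,  0.04539744,  0.04811418, -0.04293863, -0.04022805,
        0.01433102,  0.09627296]), 'effort': array([ 2.26586608e-04, -4.91291535e+01, -4.03669160e-01, -3.12528241e+01,
       -6.36410387e-02,  4.36869403e-02,  1.86337852e-04]), 'tool_pos': array([ 0.16049925, -0.62936729,  0.24347892]), 'tool_rot': array([-1.79894237e+02,  6.45722414e-03,  1.43128131e+01]), 'force': array([-0.60995146, -0.07930669,  0.32941966]), 'wrist_torque': array([ 0.02244819, -0.00306039, -0.04862029]), 'grasp_force': 0.0, 'grip_width': 0.08710508239594861}
top 51.26859446627215 285.4053890195244 210.39086483044184 [0.0214542 0.        0.        0.        0.       ] [[ 0.0202871  -0.99974457  0.00996167]
 [-0.98487062 -0.0216984  -0.1719274 ]
 [ 0.17209964 -0.00632305 -0.98505925]] [-0.05180745  0.57004049  1.47990288]
side 51.491124600825174 282.38193814695353 209.14094994676566 [-0.00274111  0.          0.          0.          0.        ] [[-0.72635588 -0.68699763 -0.02100938]
 [-0.46188482  0.51052629 -0.72527603]
 [ 0.50898876 -0.51710459 -0.68813755]] [0.36989758 0.37234634 0.97472064]
```

View pics/top0.png

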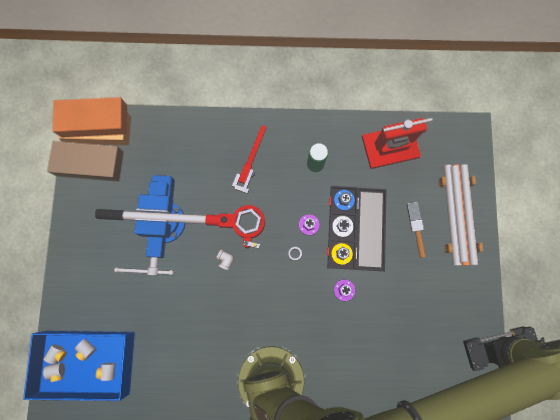

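View pics/side0.png

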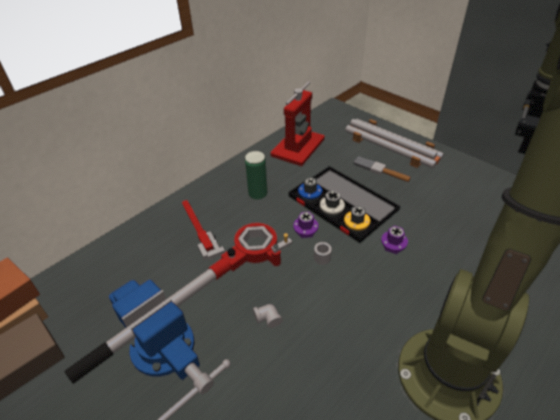

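The top view shows the yellow head at about (342,253), the lowest of three in the case, with the threader ring at (249,222), the keeper at about (252,243) and the handle to the left (+y). The side view shows the same layout, and purple look-alikes stand outside the case.

```bash
cat > h.py <<'E'
import cv2,numpy as np
from scipy.spatial.transform import Rotation as Ro
def K(c):
    f=c["color"].shape[0]/2/np.tan(np.radians(float(c["fovy"]))/2)
    return np.array([[f,0,float(c["cx"])],[0,f,float(c["cy"])],[0,0,1]])
def ray(c,uv,z):
    uv=np.asarray(uv,float).reshape(-1,1,2)
    n=cv2.undistortPoints(uv,K(c),np.array(c["D"],float)).reshape(-1,2)
    d=np.c_[n,np.ones(len(n))]@c["R"]; o=-c["R"].T@c["t"]
    return o+d*((z-o[2])/d[:,2])[:,None]
def blobs(c,lo,hi,minA=20):
    h=cv2.cvtColor(np.ascontiguousarray(c["color"]),cv2.COLOR_RGB2HSV)
    m=cv2.inRange(h,np.array(lo),np.array(hi))
    cs,_=cv2.findContours(m,cv2.RETR_EXTERNAL,cv2.CHAIN_APPROX_NONE)
    return sorted([k for k in cs if cv2.contourArea(k)>minA],key=cv2.contourArea,reverse=True)
def step(pos,yaw,obs):
    "units for rows: shift in tool axes/30mm, turn about z/6deg"
    R=Ro.from_euler("xyz",obs["tool_rot"],degrees=True)
    T=Ro.from_euler("xyz",[180,0,yaw],degrees=True)
    return np.round(R.inv().apply(np.asarray(pos)-obs["tool_pos"])/.03,3),np.round(np.degrees((R.inv()*T).as_rotvec())/6,3)
E
python3 - <<'E'
from h import *
for n in ("top","side"):
    c=dict(np.load(f"pics/{n}0.npz"))
    def rep(name,lo,hi,z,k=3):
        for b in blobs(c,lo,hi)[:k]:
            if len(b)<5: continue
            e=cv2.fitEllipse(b); p=ray(c,b.reshape(-1,2),z); (ctr,r)=cv2.minEnclosingCircle(p[:,:2].astype(np.float32))
            print(n,name,np.round(e[0],1),cv2.contourArea(b),"fit",ray(c,e[0],z)[0].round(4),"circ",np.round(ctr,4),round(r,4))
    rep("yellow",(20,120,100),(35,255,255),.032)
    rep("blue",(100,120,80),(120,255,255),.032,4)
    rep("purple",(135,80,60),(160,255,255),.026)
    rep("red",(0,150,80),(6,255,255),.143,4)
E
```

```text
top yellow [341.6 253.4] 338.5 fit [ 0.4266 -0.2386  0.032 ] circ [ 0.4267 -0.2381] 0.0377
top yellow [ 58.1 355.9] 26.0 fit [0.07   0.7004 0.032 ] circ [0.0702 0.698 ] 0.0131
top yellow [ 53.9 377.9] 21.5 fit [0.0013 0.7059 0.032 ] circ [7.000e-04 7.043e-01] 0.0118
top blue [ 79.  365.6] 6986.0 fit [0.0405 0.6291 0.032 ] circ [0.0412 0.6258] 0.198
top blue [156.9 234.3] 834.0 fit [0.4796 0.4064 0.032 ] circ [0.4883 0.4   ] 0.0916
top blue [156.4 194.1] 789.5 fit [0.6227 0.4181 0.032 ] circ [0.6304 0.425 ] 0.0778
top blue [343.9 199.5] 306.0 fit [ 0.618  -0.2468  0.032 ] circ [ 0.6178 -0.2471] 0.0373
top purple [344.1 289.8] 339.0 fit [ 0.3021 -0.2475  0.026 ] circ [ 0.3019 -0.2475] 0.0372
top purple [308.7 224.3] 318.0 fit [ 0.5272 -0.1231  0.026 ] circ [ 0.5274 -0.123 ] 0.0373
top red [239.7 221.4] 1079.5 fit [0.5149 0.109  0.143 ] circ [0.5226 0.1247] 0.0957
top red [388.2 148.5] 846.5 fit [ 0.7736 -0.3807  0.143 ] circ [ 0.7824 -0.3902] 0.101
top red [247.4 165.5] 270.5 fit [0.7038 0.0906 0.143 ] circ [0.7468 0.0746] 0.1041
top red [404.4 130.8] 241.0 fit [ 0.8372 -0.4366  0.143 
[... 293 characters left out ...]
side blue [179.4 349.7] 756.5 fit [0.4757 0.3786 0.032 ] circ [0.4769 0.3672] 0.0581
side blue [146.9 358.8] 520.5 fit [0.5118 0.4425 0.032 ] circ [0.5143 0.4271] 0.0631
side purple [393.8 241.5] 377.0 fit [ 0.3009 -0.2403  0.026 ] circ [ 0.3036 -0.2424] 0.0463
side purple [305.3 226.7] 332.5 fit [ 0.5251 -0.1159  0.026 ] circ [ 0.523  -0.1213] 0.0466
side red [248.7 247.5] 1469.0 fit [0.5075 0.1182 0.143 ] circ [0.5085 0.13  ] 0.0993
side red [298.  146.2] 737.5 fit [ 0.7025 -0.2809  0.143 ] circ [ 0.7122 -0.2957] 0.1046
side red [198.6 228.3] 311.5 fit [0.6515 0.1604 0.143 ] circ [0.672  0.1522] 0.0989
side red [297.2 102.4] 210.0 fit [ 0.8863 -0.4811  0.143 ] circ [ 0.8902 -0.4891] 0.0813
```

```bash
python3 - <<'E'
from h import *
from cell import env
o=env.get_obs()
for y in (0,-2.6,14.3):print(step([.427,-.238,.26],y,o))
c=env.read_camera("wrist");p=-c["R"].T@c["t"];R=Ro.from_euler("xyz",o["tool_rot"],degrees=True)
print("cam in tool",R.inv().apply(p-o["tool_pos"]),(c["R"]@R.as_matrix()).round(2),c["fovy"],c["D"])
E
```

```text
(array([ 11.832, -10.446,  -0.531]), array([-0.017,  0.003,  2.385]))
(array([ 11.832, -10.446,  -0.531]), array([-0.016,  0.004,  2.819]))
(array([ 11.832, -10.446,  -0.531]), array([-0.017,  0.001,  0.002]))
cam in tool [ 0.08410812 -0.00082662 -0.13991977] [[-0.    1.   -0.  ]
 [-0.95 -0.   -0.3 ]
 [-0.3   0.    0.95]] 63.28036621875732 [-0.07595329  0.          0.          0.          0.        ]
```

```bash
python3 -m creep '[80,1.1,-1,-0.1,0,0,0.4, 80,2.2,-2,-0.2,0,0,0.8, 80,3.3,-3,-0.3,0,0,1.2, 80,4.4,-4,-0.4,0,0,1.6, 80,5.5,-5,-0.5,0,0,2, 80,6.6,-6,-0.5,0,0,2.4, 80,7.7,-7,-0.5,0,0,2.4, 80,8.8,-8,-0.5,0,0,2.4, 80,10,-9,-0.5,0,0,2.4, 80,11,-9.8,-0.5,0,0,2.4, 80,11.8,-10.4,-0.5,0,0,2.4, 80,11.8,-10.4,-0.5,0,0,2.4]'; python3 -m creep '[80,0,0,0,0,0,0,80,0,0,0,0,0,0]'
python3 - <<'E'
from h import *
from cell import env
o=env.get_obs();print(o["tool_pos"],o["tool_rot"],o["force"])
c=env.read_camera("wrist");cv2.imwrite("pics/w1.png",c["color"][:,:,::-1]);np.savez("pics/w1.npz",**c)
b=blobs(c,(20,120,80),(35,255,255))[0]
p=ray(c,b.reshape(-1,2),.032);(ctr,r)=cv2.minEnclosingCircle(p[:,:2].astype(np.float32));print(ctr,r)
E
```

```text
time_s: 1.35
tool_pos: [0.4293, -0.2352, 0.2596]
tool_rot: [-179.9, -0.1, 0.4]
force: [0.4, -0.7, -0.0]
grip_width: 0.08
grasp_force: 0.0
time_s: 1.55
tool_pos: [0.4257, -0.2411, 0.2593]
tool_rot: [180.0, 0.0, -0.2]
force: [-0.0, -0.7, 1.1]
grip_width: 0.08
grasp_force: 0.0
[ 0.42567924 -0.24112412  0.25928361] [ 1.79985460e+02  4.59862239e-02 -1.93426201e-01] [-0.02835131 -0.65280901  1.14184043]
(0.4288274645805359, -0.23548831045627594) 0.03744751587510109
```

View pics/w1.png

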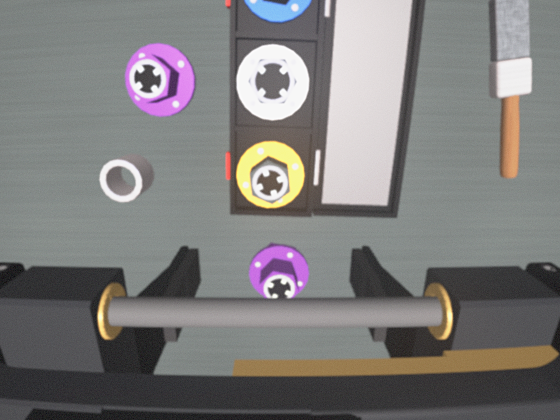

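```bash
python3 - <<'E'
from h import *
c=dict(np.load("pics/w1.npz"));im=c["color"][130:220,225:315,::-1]
cv2.imwrite("pics/w1c.png",cv2.resize(im,None,fx=6.5,fy=6.5,interpolation=cv2.INTER_CUBIC))
E
```

```text
(no output)
```

View pics/w1c.png

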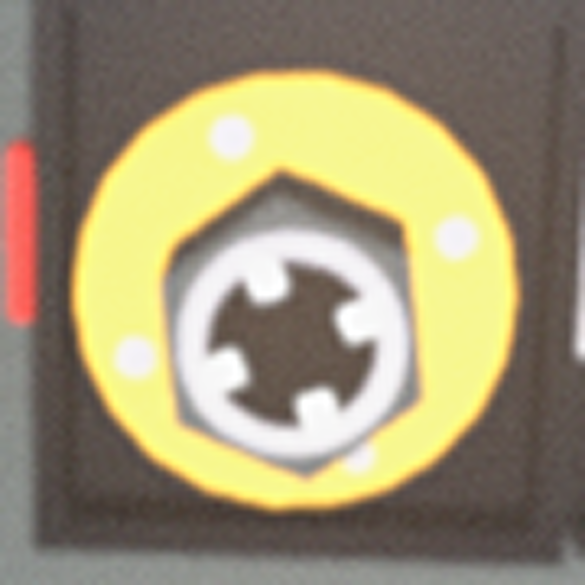

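```bash
python3 - <<'E'
from h import *
c=dict(np.load("pics/w1.npz"))
f=lambda P:np.array([225,130])+(np.array(P)+.5)/6.5-.5
a=ray(c,f([(180,415),(308,475),(420,400)]),.066)
b=ray(c,f([(170,245),(280,172),(405,225)]),.032)
P=np.vstack([a,b])[:,:2]
# corners: complex regular hexagon fit
ctr=(a[:,:2].mean(0)+b[:,:2].mean(0))/2
print(P.round(4),ctr)
d=P-ctr;print(np.hypot(*d.T).round(4),(np.degrees(np.arctan2(d[:,1],d[:,0]))%60).round(1))
# flat directions from edges
for e in (a[1]-a[0],a[2]-a[1],b[1]-b[0],b[2]-b[1]):print("edge",np.hypot(*e[:2]).round(4),(np.degrees(np.arctan2(e[1],e[0]))%60).round(1))
dots=ray(c,f([(232,137),(457,238),(136,357)]),.032)[:,:2];d=dots-[.4288,-.2355];print("dots",np.hypot(*d.T),np.degrees(np.arctan2(d[:,1],d[:,0])))
E
```

```text
[[ 0.4173 -0.2178]
 [ 0.4075 -0.2377]
 [ 0.4196 -0.2552]
 [ 0.4375 -0.2145]
 [ 0.4498 -0.2331]
 [ 0.4408 -0.2539]] [ 0.42874049 -0.23535868]
[0.021  0.0214 0.0219 0.0227 0.0212 0.0221] [3.  6.3 5.3 7.2 6.2 2.9]
edge 0.0222 3.6
edge 0.0213 4.7
edge 0.0223 3.3
edge 0.0227 6.7
dots [0.02875484 0.02886011 0.02929137] [ 21.05061591 -70.2866459  111.23353276]
```

The crop shows the yellow head's neck hex with corners at 5° mod 60, and the flange dots agree, so a tool yaw of 5.4° grips across flats.

```bash
python3 -m creep '[70,0.1,-0.19,1.2,0,0,-0.93, 70,0.1,-0.19,2.5,0,0,-0.93, 70,0.1,-0.19,3.8,0,0,-0.93, 70,0.1,-0.19,5,0,0,-0.93, 70,0.1,-0.19,6,0,0,-0.93, 70,0.1,-0.19,6.5,0,0,-0.93, 70,0.1,-0.19,6.7,0,0,-0.93, 70,0.1,-0.19,6.7,0,0,-0.93, 70,0.1,-0.19,6.7,0,0,-0.93]'
```

```text
time_s: 2.5
tool_pos: [0.43, -0.2352, 0.0595]
tool_rot: [179.9, -0.1, 5.4]
force: [0.6, 0.7, 0.1]
grip_width: 0.0701
grasp_force: 0.0
```

```bash
python3 -m creep '[50,0,0,0.05,0,0,0, 38,0,0,0.05,0,0,0, 30,0,0,0.05,0,0,0, 30,0,0,0.05,0,0,0, 30,0,0,0.05,0,0,0, 30,0,0,0.05,0,0,0,30,0,0,0.05,0,0,0]' 45
```

```text
time_s: 3.2
tool_pos: [0.4298, -0.235, 0.0574]
tool_rot: [179.9, -0.0, 5.5]
force: [-0.2, -2.9, 0.8]
grip_width: 0.0394
grasp_force: 45.0
```

```bash
python3 -m creep '[30,0,0,-0.3,0,0,0, 30,0,0,-1,0,0,0, 30,0,0,-2,0,0,0, 30,0,0,-3.2,0,0,0, 30,0,0,-4.4,0,0,0, 30,0,0,-5.6,0,0,0, 30,0,0,-6.8,0,0,0, 30,0,0,-7.6,0,0,0, 30,0,0,-8,0,0,0, 30,0,0,-8,0,0,0]'
python3 - <<'E'
from h import *
from cell import env
print(step([.44,.08,.3],5.4,env.get_obs()))
E
```

```text
time_s: 4.2
tool_pos: [0.4298, -0.2339, 0.2976]
tool_rot: [180.0, -0.0, 5.5]
force: [0.1, 0.1, -6.7]
grip_width: 0.0398
grasp_force: 45.0
(array([  1.346, -10.381,  -0.082]), array([ 0.003, -0.007,  0.021]))
```

```bash
python3 -m creep '[30,0.3,-0.6,0,0,0,0, 30,0.4,-1.6,0,0,0,0, 30,0.5,-2.8,0,0,0,0, 30,0.6,-4,0,0,0,0, 30,0.7,-5.2,0,0,0,0, 30,0.85,-6.4,0,0,0,0, 30,1,-7.6,0,0,0,0, 30,1.15,-8.8,0,0,0,0, 30,1.25,-9.7,0,0,0,0, 30,1.35,-10.3,0,0,0,0, 30,1.35,-10.4,0,0,0,0, 30,1.35,-10.4,0,0,0,0]'
python3 -m creep '[30,0,0,0,0,0,0,30,0,0,0,0,0,0]'
python3 - <<'E'
from h import *
from cell import env
c=env.read_camera("wrist");cv2.imwrite("pics/w2.png",c["color"][:,:,::-1]);np.savez("pics/w2.npz",**c)
E
```

```text
time_s: 5.4
tool_pos: [0.4389, 0.0802, 0.2953]
tool_rot: [180.0, 0.2, 5.6]
force: [0.3, -0.1, -6.7]
grip_width: 0.0395
grasp_force: 45.0
time_s: 5.6
tool_pos: [0.4398, 0.0787, 0.2964]
tool_rot: [180.0, 0.1, 5.4]
force: [-0.9, 0.9, -6.2]
grip_width: 0.0394
grasp_force: 45.0
```

View pics/w2.png

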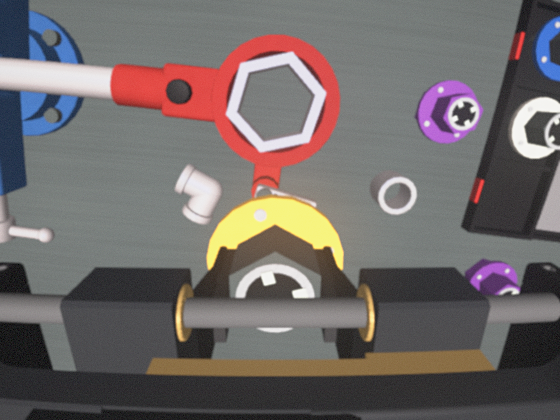

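The wrist view shows the ring's hex socket at about (276,100), the pawl knob at (178,92), the keeper's pivot near (266,180) with its bar running right, and the held yellow head at (275,260).

```bash
cat > ring.py <<'E'
from h import *
def ring(c):
    h=cv2.cvtColor(np.ascontiguousarray(c["color"]),cv2.COLOR_RGB2HSV)
    red=cv2.bitwise_or(cv2.inRange(h,np.array((0,110,60)),np.array((8,255,255))),cv2.inRange(h,np.array((172,110,60)),np.array((180,255,255))))
    cs,hi=cv2.findContours(red,cv2.RETR_CCOMP,cv2.CHAIN_APPROX_NONE)
    k=max((i for i in range(len(cs)) if hi[0][i][3]>=0),key=lambda i:cv2.contourArea(cs[i]))
    hole=cs[k]; P=ray(c,hole.reshape(-1,2),.1435)[:,:2]
    print("red inner",cv2.minEnclosingCircle(P.astype(np.float32)))
    m=np.zeros(red.shape,np.uint8);cv2.drawContours(m,[hole],-1,255,-1)
    g=cv2.cvtColor(np.ascontiguousarray(c["color"]),cv2.COLOR_RGB2GRAY)
    v=g[m>0];t,_=cv2.threshold(v,0,255,cv2.THRESH_OTSU)
    d=((g<t)&(cv2.erode(m,np.ones((5,5)))>0)).astype(np.uint8)
    q=max(cv2.findContours(d,cv2.RETR_EXTERNAL,cv2.CHAIN_APPROX_NONE)[0],key=cv2.contourArea)
    H=ray(c,q.reshape(-1,2),.144)[:,:2]
    M=cv2.moments(H.astype(np.float32).reshape(-1,1,2));ctr=np.array([M["m10"],M["m01"]])/M["m00"]
    pts=cv2.approxPolyDP((H*1e4).astype(np.int32).reshape(-1,1,2),25,True).reshape(-1,2)/1e4
    dd=pts-ctr
    print("thr",t,"hole centre",ctr.round(4),"area",M["m00"],"want",.0576**2*.866)
    print("corners",np.hypot(*dd.T).round(4),np.degrees(np.arctan2(dd[:,1],dd[:,0])).round(1))
    for i in range(len(pts)):
        e=pts[i]-pts[i-1];print(" edge",np.hypot(*e).round(4),(np.degrees(np.arctan2(e[1],e[0]))%60).round(1),end=";")
    # radius 6th harmonic
    D=H-ctr;a=np.arctan2(D[:,1],D[:,0]);i=np.argsort(a);r=np.interp(np.linspace(-np.pi,np.pi,720,endpoint=False),a[i],np.hypot(*D.T)[i],period=2*np.pi)
    ff=np.sum(r*np.exp(-6j*np.linspace(-np.pi,np.pi,720,endpoint=False)));print("\ncorner dir mod60",np.degrees(-np.angle(ff))/6)
    return ctr
E
python3 - <<'E'
from ring import *
c=dict(np.load("pics/w2.npz"));ring(c)
# pawl knob (z .158), red circle
h=cv2.cvtColor(c["color"],cv2.COLOR_RGB2HSV)
k=[b for b in blobs(c,(0,0,0),(180,255,60)) if 150<b.reshape(-1,2).mean(0)[0]<210 and b.reshape(-1,2).mean(0)[1]<140]
for b in k:print("knob",ray(c,b.reshape(-1,2).mean(0),.158))
for b in blobs(c,(0,110,60),(8,255,255))[:2]:
    P=ray(c,b.reshape(-1,2),.143)[:,:2]; Q=P[(P[:,1]<.085)&(P[:,0]>.47)]
    if len(Q)<60: continue
    A=np.c_[2*Q,np.ones(len(Q))];s=np.linalg.lstsq(A,(Q**2).sum(1),rcond=None)[0];print("circle",s[:2],np.sqrt(s[2]+s[:2]@s[:2]))
# head pose in hand: yellow rim + dot
from cell import env
E
```

```text
red inner ((0.5198832750320435, 0.0865616649389267), 0.04367276281118393)
thr 174.0 hole centre [0.5198 0.0863] area 0.002743860299570522 want 0.0028731801599999997
corners [0.0324 0.0314 0.0313 0.0324 0.0322 0.0321 0.0324] [ -14.5   42.1   52.6  106.7  166.4 -130.1  -73.2]
 edge 0.0318 46.1; edge 0.0303 45.5; edge 0.0057 18.5; edge 0.029 47.6; edge 0.0322 46.9; edge 0.0338 48.3; edge 0.0308 47.8;
corner dir mod60 -12.973168512964667
circle [0.51971744 0.08643414] 0.05298361152146444
circle [ 0.58831916 -0.10929139] 0.007994430751503747
```

```bash
cat > held.py <<'E'
from h import *
from scipy.optimize import least_squares
def held(c,o):
    b=blobs(c,(18,90,80),(35,255,255))[0].reshape(-1,2)
    top=b[[np.where(b[:,0]==u)[0][b[b[:,0]==u,1].argmin()] for u in np.unique(b[:,0])]]
    z=o["tool_pos"][2]-.0254
    P=ray(c,top,z)
    R=Ro.from_euler("xyz",o["tool_rot"],degrees=True)
    L=R.inv().apply(P-o["tool_pos"])[:,:2]
    L=L[5:-5]
    s=least_squares(lambda s:np.hypot(L[:,0]-s[0],L[:,1]-s[1])-.037,[0,0],loss="soft_l1",f_scale=.0005)
    print("head centre in tool",s.x.round(4),"rms",np.std(s.fun).round(5),len(L)); return s.x
E
python3 - <<'E'
from held import *
from cell import env
o=env.get_obs();c=dict(np.load("pics/w2.npz"));x=held(c,o)
print(o["tool_pos"],o["tool_rot"])
R=Ro.from_euler("z",-13.,degrees=True).as_matrix()*[1,-1,-1]
t=np.array([.5198,.0864,0])-R@np.array([x[0],x[1],0]);t[2]=.225
print(t,step(t,-13,o))
E
```

```text
head centre in tool [-0.0429  0.0245] rms 0.0255 336
[0.43991342 0.07888364 0.29661872] [1.79998557e+02 4.65221417e-02 5.36797365e+00]
[0.56709805 0.10064002 0.225     ] (array([ 4.291, -0.325,  2.384]), array([1.000e-03, 8.000e-03, 3.061e+00]))
```

```bash
sed -i 's/^    b=blobs.*/    b=[k for k in blobs(c,(18,90,80),(35,255,255)) if 200<k[:,0,0].mean()<350 and 180<k[:,0,1].mean()<300][0].reshape(-1,2)/' held.py
python3 - <<'E'
from held import *
from cell import env
o=env.get_obs();c=dict(np.load("pics/w2.npz"))
for k in blobs(c,(18,90,80),(35,255,255)):print(cv2.boundingRect(k))
x=held(c,o)
R=Ro.from_euler("z",-13.,degrees=True).as_matrix()*[1,-1,-1]
t=np.array([.5198,.0864,0])-R@np.array([x[0],x[1],0]);t[2]=.225
print(t,step(t,-13,o))
E
```

```text
(147, 350, 346, 27)
(206, 195, 138, 76)
(175, 284, 18, 58)
(357, 284, 18, 58)
head centre in tool [-0.0005 -0.0008] rms 0.00041 128
[0.52014996 0.08547132 0.225     ] (array([2.685, 0.032, 2.385]), array([1.000e-03, 8.000e-03, 3.061e+00]))
```

```bash
python3 -m creep '[30,0.7,0,0,0,0,1, 30,1.6,0,0.4,0,0,2, 30,2.3,0.03,1,0,0,3, 30,2.65,0.03,1.6,0,0,3.06, 30,2.69,0.03,2,0,0,3.06, 30,2.69,0.03,2.3,0,0,3.06, 30,2.69,0.03,2.38,0,0,3.06, 30,2.69,0.03,2.38,0,0,3.06, 30,2.69,0.03,2.38,0,0,3.06]'
python3 - <<'E'
from h import *
from cell import env
o=env.get_obs();print(o["tool_pos"],o["tool_rot"],o["force"],step([.52015,.0855,.2015],-13,o))
c=env.read_camera("wrist");cv2.imwrite("pics/w3.png",c["color"][:,:,::-1])
E
```

```text
time_s: 6.55
tool_pos: [0.5206, 0.0869, 0.2266]
tool_rot: [180.0, -0.1, -12.9]
force: [-0.0, -0.7, -7.3]
grip_width: 0.0395
grasp_force: 45.0
[0.52060731 0.08694348 0.22659551] [ 1.79974505e+02 -1.05910038e-01 -1.28711069e+01] [-0.01875794 -0.71062663 -7.3176022 ] (array([-0.006,  0.05 ,  0.837]), array([ 0.004, -0.018,  0.021]))
```

View pics/w3.png

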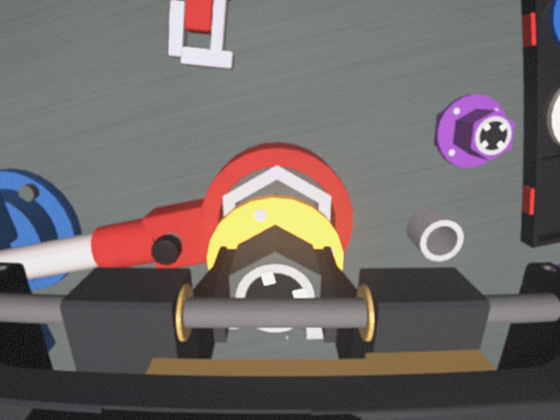

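The view shows the head over the ring, with the socket corner at (277,167) in line with the neck corner at (276,225), so the rotation looks right.

```bash
python3 -m creep '[30,0,0.05,0.2,0,0,0, 30,0,0.05,0.5,0,0,0, 30,0,0.05,0.75,0,0,0, 30,0,0.05,0.84,0,0,0, 30,0,0.05,0.84,0,0,0, 30,0,0.05,0.84,0,0,0]'; for i in 1 2 ; do python3 -m creep '[30,0,0,0,0,0,0]' |sed -n 2,4p;done
```

```text
time_s: 7.2
tool_pos: [0.5202, 0.0856, 0.2004]
tool_rot: [-180.0, 0.0, -12.9]
force: [0.5, 0.1, -6.4]
grip_width: 0.0395
grasp_force: 45.0
tool_pos: [0.5204, 0.0856, 0.2007]
tool_rot: [-180.0, -0.0, -12.9]
force: [-0.3, -0.1, -7.1]
tool_pos: [0.5203, 0.0856, 0.2008]
tool_rot: [-180.0, -0.0, -12.9]
force: [-0.3, -0.2, -6.6]
```

```bash
python3 -m creep '[30,0,0,0.05,0,0,0, 30,0,0,0.1,0,0,0, 30,0,0,0.14,0,0,0, 30,0,0,0.18,0,0,0, 30,0,0,0.18,0,0,0]'|sed -n 2,4p; python3 -m creep '[30,0,0,0.04,0,0,0,30,0,0,0.07,0,0,0,30,0,0,0.07,0,0,0]'|sed -n 2,4p;
```

```text
tool_pos: [0.52, 0.0855, 0.1948]
tool_rot: [180.0, 0.0, -12.9]
force: [0.1, -0.1, -6.6]
tool_pos: [0.5201, 0.0855, 0.1928]
tool_rot: [180.0, 0.0, -12.9]
force: [-0.3, -0.3, -7.3]
```

```bash
python3 -m creep '[30,0,0,0.04,0,0,0,30,0,0,0.08,0,0,0,30,0,0,0.08,0,0,0]'|sed -n 2,4p; python3 -m creep '[30,0,0,0.04,0,0,0,30,0,0,0.08,0,0,0,30,0,0,0.08,0,0,0]'|sed -n 2,4p;
```

```text
tool_pos: [0.5201, 0.0855, 0.1903]
tool_rot: [180.0, 0.0, -12.9]
force: [0.2, 0.6, -7.1]
tool_pos: [0.5201, 0.0855, 0.1879]
tool_rot: [180.0, 0.0, -12.9]
force: [0.2, -0.1, -7.6]
```

```bash
python3 -m creep '[30,0,0,0.05,0,0,0,30,0,0,0.1,0,0,0,30,0,0,0.15,0,0,0,30,0,0,0.2,0,0,0,30,0,0,0.2,0,0,0]'|sed -n 2,4p; python3 -m creep '[30,0,0,0.03,0,0,0,30,0,0,0.06,0,0,0,30,0,0,0.09,0,0,0,30,0,0,0.09,0,0,0]'|sed -n 2,4p;
```

```text
tool_pos: [0.5201, 0.0855, 0.1819]
tool_rot: [180.0, 0.0, -12.9]
force: [0.4, -0.1, -7.1]
tool_pos: [0.52, 0.0855, 0.1793]
tool_rot: [180.0, 0.0, -12.9]
force: [0.5, 0.3, -8.0]
```

```bash
python3 -m creep '[30,0,0,0.03,0,0,0,30,0,0,0.06,0,0,0,30,0,0,0.06,0,0,0]'|sed -n 2,4p; python3 -m creep '[30,0,0,0.02,0,0,0,30,0,0,0.04,0,0,0,30,0,0,0.04,0,0,0]'|sed -n 2,4p;
```

```text
tool_pos: [0.52, 0.0855, 0.1775]
tool_rot: [180.0, 0.0, -12.9]
force: [0.4, 0.9, -6.0]
tool_pos: [0.5201, 0.0855, 0.1773]
tool_rot: [180.0, -0.0, -12.9]
force: [-4.6, -1.3, 3.4]
```

Contact came at TCP z = 0.177, exactly the seated height. Next: release and raise.

```bash
python3 -m creep '[44,0,0,0,0,0,0,55,0,0,0,0,0,0,60,0,0,0,0,0,0,60,0,0,-0.1,0,0,0,60,0,0,-0.4,0,0,0,60,0,0,-1,0,0,0,60,0,0,-2,0,0,0,60,-0.3,0,-3.2,0,0,0,60,-1,0,-3.5,0,0,0,60,-2,0,-3.5,0,0,0,60,-2.6,0,-3.5,0,0,0,60,-2.6,0,-3.5,0,0,0]'; python3 -m creep '[60,0,0,0,0,0,0,40,0,0,0,0,0,0]'
python3 - <<'E'
from held import *
from cell import env
o=env.get_obs();print(o["tool_pos"],o["tool_rot"])
c=env.read_camera("wrist");cv2.imwrite("pics/w4.png",c["color"][:,:,::-1]);np.savez("pics/w4.npz",**c)
for b in blobs(c,(18,90,80),(35,255,255)):
  print(cv2.boundingRect(b))
  for z in (.152,.170):
    P=ray(c,b.reshape(-1,2),z)[:,:2].astype(np.float32);print(z,cv2.minEnclosingCircle(P))
E
```

```text
time_s: 11.5
tool_pos: [0.4428, 0.1039, 0.2824]
tool_rot: [179.9, -0.1, -12.8]
force: [-0.4, -1.1, 0.1]
grip_width: 0.0601
grasp_force: 0.0
time_s: 11.7
tool_pos: [0.4449, 0.1025, 0.2817]
tool_rot: [-180.0, -0.0, -12.9]
force: [0.1, -0.2, -0.0]
grip_width: 0.0571
grasp_force: 0.0
[0.44487167 0.10253911 0.28170966] [-1.79968315e+02 -3.46149649e-02 -1.28933814e+01]
(227, 60, 96, 97)
0.152 ((0.5190075635910034, 0.08629573881626129), 0.037139832973480225)
0.17 ((0.5195645093917847, 0.08616605401039124), 0.03461625799536705)
(183, 348, 345, 29)
0.152 ((0.25093644857406616, 0.058194588869810104), 0.18015845119953156)
0.17 ((0.2693314850330353, 0.05995936691761017), 0.16814015805721283)
(387, 284, 22, 57)
0.152 ((0.31472015380859375, 0.014700823463499546), 0.032935407012701035)
0.17 ((0.32885780930519104, 0.019368665292859077), 0.03074374422430992)
(141, 284, 22, 57)
0.152 ((0.366186261177063, 0.23881089687347412), 0.032107606530189514)
0.17 ((0.3768887519836426, 0.22852014005184174), 0.02997119352221489)
(329, 206, 14, 15)
0.152 ((0.426585853099823, 0.055590346455574036), 0.006696917116641998)
0.17 ((0.4332568645477295, 0.05752895027399063), 0.006256590597331524)
```

View pics/w4.png

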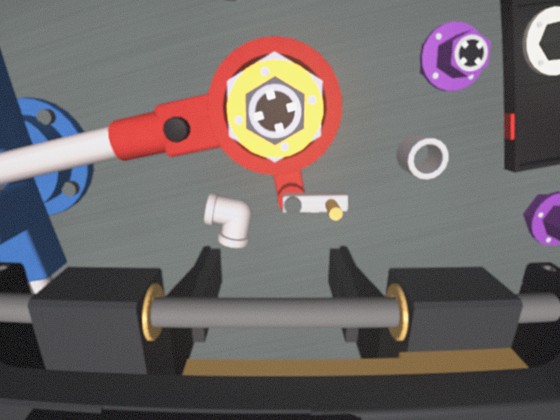

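The view shows the head seated (rim radius 37.1 mm at the seated height), the keeper's pivot at (292,205) with the bar pointing right to (347,205), and the brass pin top at (335,214).

```bash
python3 - <<'E'
from held import *
from cell import env
o=env.get_obs();c=dict(np.load("pics/w4.npz"))
ax=np.array([.5193,.0863])
kn=[b for b in blobs(c,(0,0,0),(180,255,70)) if abs(b[:,0,0].mean()-176)<15 and abs(b[:,0,1].mean()-129)<15]
k=ray(c,kn[0].reshape(-1,2).mean(0),.158)[0,:2];v=k-ax;th=np.degrees(np.arctan2(v[1],v[0]))-90
print("knob",k,np.hypot(*v),"theta",th)
b=[b for b in blobs(c,(18,90,80),(35,255,255)) if 320<b[:,0,0].mean()<350][0]
print("pin top",ray(c,[[336,215]],.19),"pin mean",ray(c,b.reshape(-1,2).mean(0),.18))
Rt=lambda a:Ro.from_euler("z",a,degrees=True).as_matrix()[:2,:2]
piv=ax+Rt(th)@[-.074,0];print("pivot",piv,"meas",ray(c,[[292,205]],.166),"bar end",ray(c,[[347,205]],.166))
print("qpos",o["qpos"])
for nm,q in (("start",(-.074,-.030)),("mid",(-.074+.0212,-.0212)),("end",(-.044,0))):
    pin=ax+Rt(th)@q; tl=ax+Rt(th)@(np.array(q)-.0205*np.array([.707,.707]))
    print(nm,"pin",pin,"tool",tl)
pre=ax+Rt(th)@(np.array([-.074,-.030])-.030*np.array([.707,.707]))
print("pre",pre,step([*pre,.28],th-45,o),step([*pre,.194],th-45,o))
E
```

```text
knob [0.52232363 0.16176196] 0.07552250975928708 theta -2.2945185146273275
pin top [[0.43865146 0.05931979 0.19      ]] pin mean [[0.43683465 0.05876627 0.18      ]]
pivot [0.44535933 0.08926268] meas [[0.44552718 0.0891102  0.166     ]] bar end [[0.43582587 0.04677844 0.166     ]]
qpos [  38.62591439   -7.14965931  -49.89973668  104.36562067   -5.58853949
   80.28831763 -113.00231589]
start pin [0.44415825 0.05928673] tool [0.4290961  0.04538512]
mid pin [0.46569357 0.06723091] tool [0.45063142 0.05332929]
end pin [0.47533528 0.08806159] tool [0.46027313 0.07415998]
pre [0.42211608 0.03894291] (array([-0.263,  2.236,  0.049]), array([-7.000e-03,  4.000e-03,  5.733e+00])) (array([-0.262,  2.238,  2.915]), array([-7.000e-03,  4.000e-03,  5.733e+00]))
```

```bash
python3 - <<'E'
from h import *
from cell import env
o=env.get_obs();piv=np.array([.4454,.0892])
print(step([.439,.0593,.230],-12.9,o)[0],step([.439,.0593,.193],-12.9,o)[0])
p0=np.array([.439,.0593])
R=Ro.from_euler("xyz",o["tool_rot"],degrees=True)
for a in (-102.7,-90,-75,-60,-45,-30,-15,-2.3,0):
    p=piv+.030*np.array([np.cos(np.radians(a)),np.sin(np.radians(a))])
    print(a,p,(R.inv().apply([*(p-p0),0])/.03).round(2))
E
```

```text
[0.135 1.45  1.716] [0.135 1.451 2.949]
-102.7 [0.43880461 0.05993396] [-0.01 -0.02  0.  ]
-90 [0.4454 0.0592] [ 0.21 -0.04  0.  ]
-75 [0.45316457 0.06022223] [ 0.45 -0.14  0.  ]
-60 [0.4604     0.06321924] [ 0.67 -0.29  0.  ]
-45 [0.4666132 0.0679868] [ 0.83 -0.49  0.  ]
-30 [0.47138076 0.0742    ] [ 0.94 -0.72  0.  ]
-15 [0.47437777 0.08143543] [ 0.98 -0.98  0.  ]
-2.3 [0.47537583 0.08799605] [ 0.97 -1.2   0.  ]
0 [0.4754 0.0892] [ 0.96 -1.24  0.  ]
```

```bash
python3 -m creep '[40,0.05,0.5,0.5,0,0,0, 40,0.13,1.2,1.2,0,0,0, 40,0.13,1.45,1.7,0,0,0, 40,0.13,1.45,1.72,0,0,0, 40,0.13,1.45,2,0,0,0, 40,0.13,1.45,2.4,0,0,0, 40,0.13,1.45,2.75,0,0,0, 40,0.13,1.45,2.92,0,0,0, 40,0.13,1.45,2.92,0,0,0, 40,0.13,1.45,2.92,0,0,0]' 15
python3 - <<'E'
from h import *
from cell import env
c=env.read_camera("wrist");cv2.imwrite("pics/w5.png",c["color"][:,:,::-1])
E
```

```text
time_s: 12.75
tool_pos: [0.4383, 0.0598, 0.194]
tool_rot: [-180.0, -0.0, -12.8]
force: [-0.2, -0.0, -0.0]
grip_width: 0.0401
grasp_force: 0.0
```

View pics/w5.png

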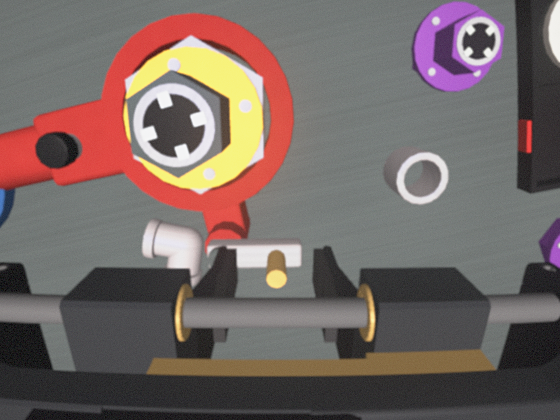

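The brass pin at (277,275) sits between the open fingers. Closing gently.

```bash
python3 -m creep '[24,0,0,0,0,0,0,5,0,0,0,0,0,0,5,0,0,0,0,0,0,5,0,0,0,0,0,0,5,0,0,0,0,0,0,5,0,0,0,0,0,0]' 15 ; python3 -m creep '[5,0.1,-0.02,0,0,0,0,5,0.2,-0.04,0,0,0,0,5,0.32,-0.09,0,0,0,0,5,0.45,-0.14,0,0,0,0,5,0.56,-0.21,0,0,0,0,5,0.67,-0.29,0,0,0,0,5,0.67,-0.29,0,0,0,0]'
```

```text
time_s: 13.4
tool_pos: [0.4381, 0.0592, 0.1939]
tool_rot: [180.0, 0.0, -12.9]
force: [-1.1, -2.0, -0.2]
grip_width: 0.0094
grasp_force: 15.0
time_s: 14.1
tool_pos: [0.4602, 0.061, 0.1939]
tool_rot: [179.8, -0.0, -12.9]
force: [-0.8, -5.6, 2.5]
grip_width: 0.0095
grasp_force: 15.0
```

```bash
python3 -m creep '[5,0.08,-0.1,0,0,0,0,5,0.16,-0.2,0,0,0,0,5,0.22,-0.32,0,0,0,0,5,0.27,-0.43,0,0,0,0,5,0.29,-0.56,0,0,0,0,5,0.31,-0.69,0,0,0,0,5,0.31,-0.69,0,0,0,0]'
```

```text
time_s: 14.8
tool_pos: [0.4764, 0.0783, 0.1942]
tool_rot: [179.9, -0.4, -13.0]
force: [7.1, -6.7, -3.0]
grip_width: 0.0098
grasp_force: 15.0
```

```bash
python3 -m creep '[5,0,-0.08,0,0,0,0,5,-0.01,-0.16,0,0,0,0,5,-0.01,-0.2,0,0,0,0,5,-0.01,-0.2,0,0,0,0]'
```

```text
time_s: 15.2
tool_pos: [0.4768, 0.0852, 0.1941]
tool_rot: [179.9, -0.3, -13.0]
force: [4.7, -4.7, -1.6]
grip_width: 0.0096
grasp_force: 15.0
```

```bash
python3 -m creep '[5,-0.02,-0.05,0,0,0,0,5,-0.03,-0.08,0,0,0,0,5,-0.03,-0.08,0,0,0,0]' | sed -n 2,5p;  python3 -m creep '[5,-0.01,-0.03,0,0,0,0,5,-0.02,-0.06,0,0,0,0,5,-0.02,-0.06,0,0,0,0]'| sed -n 2,5p
```

```text
tool_pos: [0.4766, 0.0872, 0.1942]
tool_rot: [179.9, -0.3, -13.0]
force: [4.9, -5.9, -2.4]
grip_width: 0.009
tool_pos: [0.4765, 0.0874, 0.1941]
tool_rot: [179.8, -0.3, -13.0]
force: [5.8, -10.2, -2.1]
grip_width: 0.0093
```

```bash
python3 -m creep '[5,-0.02,-0.06,0,0,0,0,5,-0.02,-0.08,0,0,0,0,5,-0.02,-0.08,0,0,0,0]' | sed -n 2,5p; python3 -m creep '[14,0,0,0,0,0,0,24,0,0,0,0,0,0,30,0,0,0,0,0,0,30,0,0,-0.2,0,0,0,30,0,0,-0.8,0,0,0,30,0,0,-1.8,0,0,0,30,0,0,-3,0,0,0,30,-0.6,0,-3.4,0,0,0,30,-0.9,0,-3.4,0,0,0,30,-0.9,0,-3.4,0,0,0]'
python3 - <<'E'
from h import *
from cell import env
c=env.read_camera("wrist");cv2.imwrite("pics/w6.png",c["color"][:,:,::-1]);np.savez("pics/w6.npz",**c)
E
```

```text
tool_pos: [0.4766, 0.0876, 0.1941]
tool_rot: [179.6, -0.4, -13.1]
force: [5.7, -13.8, -0.4]
grip_width: 0.0096
time_s: 17.1
tool_pos: [0.4465, 0.1014, 0.2956]
tool_rot: [179.9, -0.0, -12.8]
force: [-0.1, 0.5, -0.6]
grip_width: 0.0302
grasp_force: 0.0
```

View pics/w6.png

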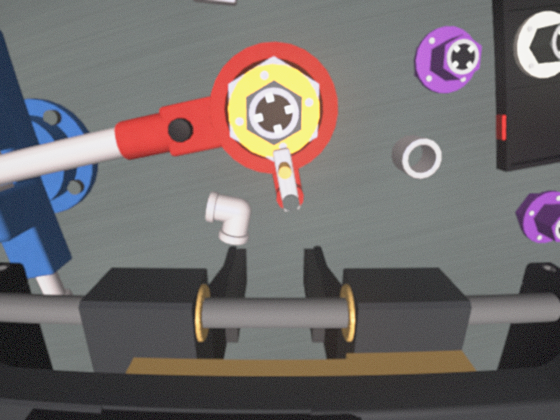

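The view shows the bar running from the pivot (290,203) to its tip (282,150) over the yellow rim, with the head still seated at (273,110). I'll check the angle, then hand in.

```bash
python3 - <<'E'
from h import *
c=dict(np.load("pics/w6.npz"))
for b in blobs(c,(18,90,80),(35,255,255),10)[:6]:
    print(cv2.boundingRect(b),cv2.minEnclosingCircle(ray(c,b.reshape(-1,2),.152)[:,:2].astype(np.float32)),ray(c,b.reshape(-1,2).mean(0),.187))
p=ray(c,[[290,203],[282,150]],.166)[:,:2];d=p[1]-p[0];print(p,np.hypot(*d),np.degrees(np.arctan2(d[1],d[0])),"threader -2.3")
E
```

```text
(228, 64, 92, 93) ((0.519016444683075, 0.08636055141687393), 0.037185944616794586) [[0.52016037 0.08607514 0.187     ]]
(126, 351, 349, 26) ((0.24995023012161255, 0.11662833392620087), 0.1893477886915207) [[0.29676545 0.11204196 0.187     ]]
(194, 285, 16, 57) ((0.34820353984832764, 0.1975516527891159), 0.03336438536643982) [[0.3721999  0.18416344 0.187     ]]
(340, 285, 16, 57) ((0.3164624571800232, 0.058846913278102875), 0.03314073011279106) [[0.34388432 0.05957637 0.187     ]]
(279, 165, 12, 13) ((0.46848469972610474, 0.08701291680335999), 0.004918384365737438) [[0.47624656 0.08784016 0.187     ]]
[[0.44482923 0.08925004]
 [0.48905481 0.08626849]] 0.04432596689792211 -3.8568620218957683 threader -2.3
```

```bash
python3 -c "
from cell import env
print(env.sign_off())"
```

```text
the job is handed in; nothing more can be done
None
```

The yellow die head is seated fully home in the ratchet ring with its flange down, the keeper latch is swung to its stop over the flange, and the gripper has let go; I handed the job in at about 17 s, but no verdict came back.

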